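# Hold a bangle-stand foot tight in the pinning jig

## Task

Set the dark wooden bangle-stand foot on the jig's raised ledge, with its rib parallel to the fence and its end close up to the red stop block (a gap of at most 5 mm), and let go of it there. Then, with one slanting push on the foot, hold it firmly against the fence and down on the ledge at once, square and flat, and finish while still pushing, so that it can be pinned. Leave the bowl, jar and bangle stack where they are.

Things in the scene. Friction and masses are not known exactly. Their poses are not given: they have to be found in the camera images.
- foot_center (a point): Loose dark wood foot of a bangle stand, 0.13 to 0.21 kg: slab 80 mm (x) by 100 mm (y), 14 mm thick, with an upright rib on its middle, 20 mm thick (x), 70 mm long (y), top 56 mm above the underside. 30 mm of flat slab on either side of the rib. Point: on its vertical centre line, 28 mm above the underside; z up. Same when turned half round. Against the fence it overhangs the ledge's front by 14 mm.
- jig: The fixed jig; origin on the table's level under the middle of the ledge; x points across the ledge to the fence, y along the fence, z up. Its green board, 12 mm thick, reaches from x = -70 to +80 and y = -135 to +135 mm. Turned at most 0.35 rad from the robot's axes: the fence is on the side away from the robot.
- ledge: The jig's pale wooden ledge, same frame as the jig: 66 mm wide (x = -33 to +33 mm), 250 mm long, its flat top 50 mm above the table. Rigid, and it grips: pressed down hard, the foot no longer slides to the fence.
- fence: The jig's aluminium fence, same frame as the jig: upright face at x = +33 mm, 250 mm long, 18 mm thick, its top 80 mm above the table, that is 30 mm above the ledge. Rigid.
- stop: The red stop block, fixed on the ledge and turned with the jig: 58 mm (x) by 30 mm (y) by 26 mm high; origin at the centre of its underside, 50 mm above the table. The foot belongs on its -y side (the right as seen from the robot): the stop's face there is 15 mm from its origin.
- bowl: Bystander: steel bowl, 110 mm across, 45 mm high; origin under its centre.
- jar: Bystander: amber glass jar with white cap, 52 mm across, 70 mm high; origin under its centre.
- stack: Bystander: stack of five yellow and red bangles on a wooden core, 72 mm across, 50 mm high; origin under its centre.
There are look-alikes about, which are no part of the job. Of the things like the part that bears foot_center, leave any that is purple; of the rest the smaller one is meant.

How it is judged:
On the way:
1. the foot rests level on the ledge, lengthwise along the fence, and the robot has let go of it (angle between foot_center's own z axis and vertical below 0.06 rad and z of foot_center in the frame of jig between 0.074 and 0.082 m and x of foot_center in the frame of jig between -0.03 and 0 m and angle between the y axis of foot_center and the y axis of jig, either way round below 0.2 rad and contact force between foot and ledge above 0.3 N and contact force between foot and the arm below 0.05 N and contact force between foot and the fingers below 0.05 N), for 0.2 s.
At the end, for the whole second after the job is handed in: The robot is pushing: the foot presses on the fence with more than 2 N and on the ledge with more than 5 N (more than its own weight of about 2 N), its edge within about 3 mm of the fence, parallel to it within 0.04 rad, level within 0.06 rad, its end at most 8 mm from the stop block, at rest (angle between foot_center's own z axis and vertical below 0.06 rad and z of foot_center in the frame of jig between 0.074 and 0.082 m and x of foot_center in the frame of jig between -0.0105 and 0 m and angle between the y axis of foot_center and the y axis of jig, either way round below 0.04 rad and y of foot_center in the frame of stop between -0.073 and -0.06 m and contact force between foot and fence above 2 N and contact force between foot and ledge above 5 N and linear speed of foot below 0.01 m/s); the arm keeps its last pose, push and grip.
It fails at once if the bowl is moved by more than 30 mm or tipped (distance of bowl from where it was at the start of the episode above 0.03 m or angle between bowl's own z axis and vertical above 0.5 rad).
It fails at once if the jar is moved by more than 30 mm or tipped (distance of jar from where it was at the start of the episode above 0.03 m or angle between jar's own z axis and vertical above 0.5 rad).
It fails at once if the stack is moved by more than 30 mm or tipped (distance of stack from where it was at the start of the episode above 0.03 m or angle between stack's own z axis and vertical above 0.5 rad).
It also fails if it takes over 50 s, if anything falls off the work surface, if the arm or the gripper's body presses on something with over 40 N, if the wrist force passes 120 N, or if a joint passes its speed limit or range.

## Robot

A 7-joint arm with a two-finger parallel gripper is mounted at the origin on the work surface. World frame = base frame: x ahead of the robot, y to its left, z up, the work surface at z = 0. Lengths are in m, angles in rad, forces in N, time in s.
With the tool pointing down it reaches from about 0.425 to 0.925 m from the base axis. Payload 6.8 kg.
Tool frame: the origin (TCP) lies midway between the tips of the shut fingers; the grasp point (between the pads) lies 19 mm behind it; z points along the fingers, x is the direction in which the jaws open and shut, and the axes are right-handed (so a half turn about z gives the same grasp; the last joint's range is limited). The gripper opens to 88 mm and grips with 3 to 60 N. Pads are 20 mm wide; open, the fingers measure 115 mm over their backs; the gripper's body (75 mm by 178 mm) begins 61 mm behind the grasp point.
Start: joints at [1.152, 0.477, 0.022, 1.555, -0.011, 1.109, -0.083], TCP at [0.206, -0.643, 0.223] pointing down, gripper open.
Joint ranges: [-2.96, 2.96], [-0.34, 2.1], [-1.41, 1.46], [0.24, 2.44], [-1.37, 4.51], [0.17, 1.92], [-2.96, 2.96]. Speed limits (rad/s): [2.39, 2.39, 3.14, 3.14, 3.14, 3.14, 3.14].

## Interface

Orientations are given as a unit quaternion [w, x, y, z].
In Python, from station import readout, read_camera, camera_info, job gives the robot as it stands.
- The arm moves only by the tool send_rows, never from a script. Its argument "series" is one flat list of numbers, 5 for each row, row after row: the closure, from 0 (fully open) to 1 (shut), then the shift along the tool's x, y, z in cm, then the turn about the tool's z in degrees. A call has 1 to 20 rows; each row is the pose to reach, as a shift and turn from the pose commanded when the call began, along the tool's axes at that moment; what a row does not reach only later rows make up. A row lasts 1/12 s, in which the tool goes at most 41.7 mm and 7.16 degrees, less where a joint would pass 70% of its speed; a pose out of reach is approached as far as the arm can. A call with a gripper value outside its range is refused whole. The fingers move at their own pace and stop on an object; "grip_force" is the grip in N (left out, the last holds). Time passes only in rows, so rows that repeat a pose let the fingers close. It gives the time, the measured TCP pose, the force and the opening at its end, in the units of the state.
- readout.sense(): the state, without advancing time (a new reading comes with each control period).
- read_camera(name): name is "side" or "top" or "wrist"; returns the picture (480x640x3 uint8, red, green, blue); there is no depth.
- camera_info(name): a dict with "K" (3x3 intrinsics, pixels), "k1" (the pictures are not rectified: a ray, as slopes to the right and down, at radius r is drawn at 1 + k1 r^2 times it, then the intrinsics apply), "T" (4x4, takes a point from camera to world coordinates); the wrist camera has in their place "T_tool_cam" (4x4, takes a point from camera to tool coordinates, whose origin is the TCP and whose axes are the tool frame's). Camera axes: x right, y up, looking along -z (the intrinsics and any distortion apply to the point x, -y, -z); pixel columns grow to the right and rows downward; lengths in m; the calibration is good to about 2 mm. A picture is of the moment at which its call begins: read the wrist's pose just before it. camera_info takes no time and is no camera call.
- job.job_done(): hands the job in, once; it reports no verdict.
The state is a dict: "time_s": time; "joint_positions": joint angles; "qd": joint speeds; "effort": joint torques, N m; "ee_pos": TCP position; "ee_rot": TCP orientation; "wrist_force": force on the tool from outside, world axes, zero at the start; "ft_torque": the same for the moment, N m; "gripper_width": finger opening in m.
Only numpy, scipy, OpenCV 4.12 (cv2) and the standard library are available. Lean on these libraries where they do the work, as an engineer would, in place of code of your own. Each camera call takes 0.05 s, during which the arm holds its last target. There are 200 camera calls.

## Working session

There is one attempt and no reset: what is moved stays moved. The work goes in short steps, Python scripts to look and compute and a tool call to move; the robot and the scene stay as the last step left them, time stands still between calls to the robot, and variables do not carry over. Pictures are saved under pics/ and viewed, about 8 in all and at most 12, crops included, and the job is handed in when it is done.

Besides the shell and the picture viewer there is one more tool, called after ">>>" as a command line: name --argument value ..., lists and objects as JSON in quotes. send_rows: Moves the arm, as the interface text tells. Its arguments: {"type":"object","properties":{"series":{"type":"array","items":{"type":"number"}},"grip_force":{"type":"number"}},"required":["series"]}

```bash
ls; mkdir -p pics
python3 - <<'E'
from station import readout, read_camera, camera_info, job
import cv2,numpy as np
np.set_printoptions(precision=4,suppress=True)
s=readout.sense(); print({k:np.round(v,4) for k,v in s.items()})
for n in ["side","top","wrist"]:
    im=read_camera(n); cv2.imwrite(f"pics/{n}0.png",im[:,:,::-1])
    c=camera_info(n); print(n,c)
E
```

```text
pics
{'time_s': np.float64(0.0), 'joint_positions': array([ 1.1519,  0.4778,  0.0223,  1.5565, -0.0115,  1.1093, -0.0831]), 'qd': array([ 0.0006, -0.0003,  0.0002, -0.001 ,  0.0011,  0.0018,  0.0016]), 'effort': array([ -0.0007, -58.285 ,   1.5346, -27.2607,  -0.0544,   0.0169,
         0.0002]), 'ee_pos': array([ 0.2062, -0.6421,  0.2217]), 'ee_rot': array([-0.0005,  0.808 , -0.5891, -0.0008]), 'wrist_force': array([-0.5975,  0.3117,  0.0978]), 'ft_torque': array([ 0.0063,  0.0132, -0.0065]), 'gripper_width': np.float64(0.0876)}
side {'K': array([[521.6377,   0.    , 319.5521],
       [  0.    , 521.6377, 245.454 ],
       [  0.    ,   0.    ,   1.    ]]), 'k1': -0.09544829328939711, 'T': array([[-0.876 ,  0.3175, -0.363 ,  0.1325],
       [-0.4822, -0.5902,  0.6474,  0.6005],
       [-0.0087,  0.7422,  0.6702,  0.7557],
       [ 0.    ,  0.    ,  0.    ,  1.    ]])}
top {'K': array([[552.4344,   0.    , 322.1391],
       [  0.    , 552.4344, 234.8582],
       [  0.    ,   0.    ,   1.    ]]), 'k1': -0.15954294028704058, 'T': array([[-0.0065,  0.9983, -0.0576,  0.4299],
       [-0.9997, -0.0052,  0.0232, -0.0393],
       [ 0.0228,  0.0577,  0.9981,  1.1338],
       [ 0.    ,  0.    ,  0.    ,  1.    ]])}
wrist {'K': array([[426.2221,   0.    , 318.7557],
       [  0.    , 426.2221, 239.2889],
       [  0.    ,   0.    ,   1.    ]]), 'k1': -0.08845042580516191, 'T_tool_cam': array([[ 1.    , -0.0005,  0.    , -0.0008],
       [-0.0004, -0.9596, -0.2814, -0.0755],
       [ 0.0001,  0.2814, -0.9596, -0.1631],
       [ 0.    ,  0.    ,  0.    ,  1.    ]])}
```

View pics/top0.png

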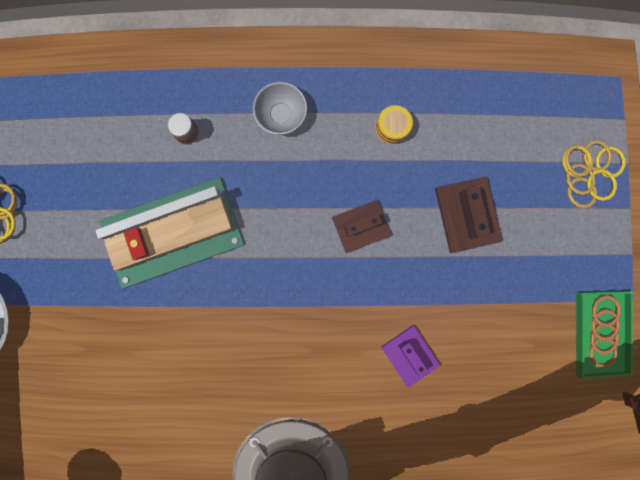

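View pics/side0.png

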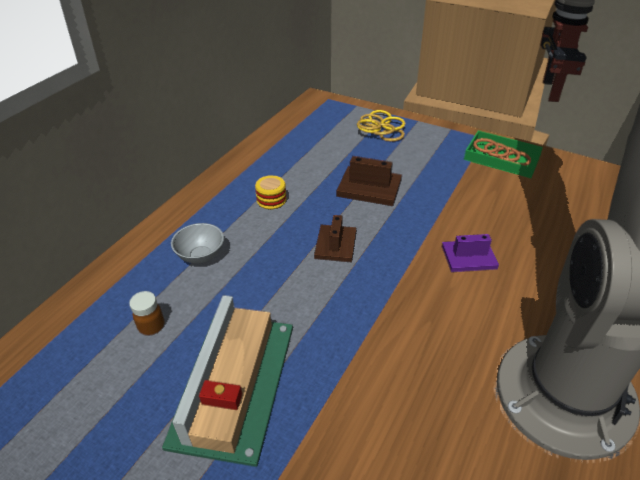

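```bash
cat > h.py <<'E'
from station import readout, read_camera, camera_info, job
import cv2,numpy as np
from scipy.spatial.transform import Rotation as R
np.set_printoptions(precision=4,suppress=True)
def camT(n,s=None):
    c=camera_info(n)
    if n!="wrist": return c,c["T"]
    T=np.eye(4); q=s["ee_rot"]; T[:3,:3]=R.from_quat([q[1],q[2],q[3],q[0]]).as_matrix(); T[:3,3]=s["ee_pos"]
    return c,T@c["T_tool_cam"]
def cast(n,px,z,s=None):
    c,T=camT(n,s)
    u=cv2.undistortPoints(np.float64(px).reshape(-1,1,2),c["K"],np.array([c["k1"],0,0,0.])).reshape(-1,2)
    d=np.c_[u[:,0],-u[:,1],-np.ones(len(u))]@T[:3,:3].T
    return T[:3,3]+d*((z-T[2,3])/d[:,2])[:,None]
def blobs(im,lo,hi,amin=60,roi=None):
    m=cv2.inRange(cv2.cvtColor(im,cv2.COLOR_RGB2HSV),np.array(lo),np.array(hi))
    if roi: k=np.zeros_like(m); x0,y0,x1,y1=roi; k[y0:y1,x0:x1]=1; m=m*k
    m=cv2.morphologyEx(m,cv2.MORPH_CLOSE,np.ones((3,3)))
    cs,_=cv2.findContours(m,cv2.RETR_EXTERNAL,cv2.CHAIN_APPROX_NONE)
    return [c.reshape(-1,2) for c in sorted(cs,key=cv2.contourArea,reverse=True) if cv2.contourArea(c)>=amin]
def rect(n,c,z,s=None):
    P=cast(n,c,z,s)[:,:2]; r=cv2.minAreaRect(np.float32(P*1000)); (cx,cy),(w,h),a=r
    return np.array([cx,cy,w,h,a])
E
python3 - <<'E'
from h import *
im=cv2.imread("pics/top0.png")[:,:,::-1].copy()
for nm,lo,hi,z,roi in [("board",(50,60,30),(90,255,255),.012,(80,160,260,300)),("red",(0,170,80),(8,255,255),.076,(110,215,160,270)),
  ("ledge",(8,60,120),(22,160,255),.05,(90,180,245,290)),("fence",(0,0,150),(180,45,255),.08,(85,175,230,245)),("foot",(0,40,0),(20,255,110),.014,(320,190,400,262)),("foot",(0,40,0),(179,255,110),.014,(320,190,400,262)),
  ("bowl",(0,0,90),(180,40,255),.045,(245,75,315,140)),("jarcap",(0,0,140),(180,40,255),.07,(165,108,200,140))]:
    for c in blobs(im,lo,hi,60,roi)[:2]: print(nm,rect("top",c,z),cv2.boundingRect(c))
print("hsv foot",cv2.cvtColor(im,cv2.COLOR_RGB2HSV)[[226,235,212,226,222],[361,350,375,350,380]])
print("jig center/origins by hand: ribends",cast("top",[[345,236],[384,215]],.056))
v=cv2.resize(im[165:300,80:400],(800,338),interpolation=cv2.INTER_CUBIC)
cv2.imwrite("pics/c1.png",cv2.resize(im[190:262,320:400],(720,648//1),interpolation=cv2.INTER_CUBIC)[:, :,::-1][:600])
E
```

```text
board [448.5645 227.1778  38.3459 268.6216  19.415 ] (116, 228, 128, 61)
board [556.6733 265.2575  31.5318 269.0258  19.0563] (100, 177, 125, 50)
red [476.2582 300.2227  55.1882  26.381   19.5458] (125, 229, 21, 30)
ledge [496.495  243.9787  67.5222 250.1229  19.5064] (104, 197, 127, 73)
fence [536.1271 259.0704  20.4329 251.2716  19.08  ] (95, 186, 122, 53)
foot [ 512.3506 -145.3211   77.94     98.121    20.4093] (333, 202, 58, 50)
foot [ 513.1066 -147.1418   79.2814  103.6559   20.7027] (333, 200, 58, 53)
bowl [744.744   19.7446 139.1741 118.6843  89.7294] (245, 82, 70, 58)
jarcap [709.0255 211.3522  51.6509  68.3649   1.6674] (165, 113, 35, 27)
hsv foot [[  4  92  94]
 [179  69  78]
 [  3  84  88]
 [  5  88  93]
 [  4  93  93]]
jig center/origins by hand: ribends [[ 0.4895 -0.1091  0.056 ]
 [ 0.5305 -0.1864  0.056 ]]
```

View pics/c1.png

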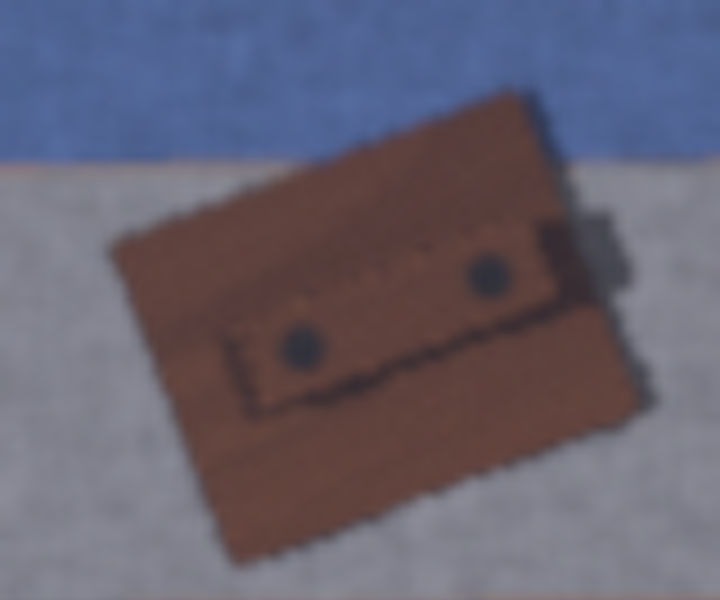

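```bash
cat >> h.py <<'E'
JO=np.array([.4965,.2445]); JT=np.deg2rad(19.3)
JR=np.array([[np.cos(JT),-np.sin(JT)],[np.sin(JT),np.cos(JT)]])
def shift(p,yaw_deg=None):
    s=readout.sense(); q=s["ee_rot"]; M=R.from_quat([q[1],q[2],q[3],q[0]]).as_matrix()
    cur=np.degrees(np.arctan2(M[1,0],M[0,0]))
    t=0 if yaw_deg is None else -((yaw_deg-cur+180)%360-180)
    print("t",s["time_s"],"pos",s["ee_pos"],"yaw",cur,"tilt",M[:,2],"jig",JR.T@(s["ee_pos"][:2]-JO),"F",s["wrist_force"],"w",s["gripper_width"])
    print("shift cm",M.T@(np.array(p)-s["ee_pos"])*100,"turn",t)
E
python3 - <<'E'
from h import *
f=lambda a:(np.array(a)+.5)/9-.5+[320,190]
C=cast("top",f([[112,245],[520,90],[650,405],[238,565]]),.014); H=cast("top",f([[301,347],[488,275]]),.056)
print(C,C.mean(0),np.linalg.norm(np.diff(C,axis=0),axis=1)); print(H,H.mean(0))
for a,b in [(C[0],C[1]),(C[3],C[2]),(H[0],H[1])]: d=a-b; print(np.degrees(np.arctan2(-d[0],d[1])))
shift([.5125,-.1455,.22],20.6)
E
```

```text
[[ 0.5312 -0.0857  0.014 ]
 [ 0.5663 -0.1789  0.014 ]
 [ 0.4943 -0.2076  0.014 ]
 [ 0.4587 -0.1136  0.014 ]] [ 0.5126 -0.1464  0.014 ] [0.0996 0.0775 0.1006]
[[ 0.5049 -0.1249  0.056 ]
 [ 0.5205 -0.166   0.056 ]] [ 0.5127 -0.1455  0.056 ]
20.612479908019033
20.77409341199693
20.74504423137066
t 0.15 pos [ 0.2063 -0.6422  0.2219] yaw -72.19138454376869 tilt [-0.0005  0.0013 -1.    ] jig [-0.567 -0.741] F [-0.1399 -0.6434 -1.1336] w 0.08784664818414528
shift cm [-37.9292 -44.3452   0.2386] turn -92.79138454376869
```

>>> send_rows --series '[0,-37.9,-44.3,0.2,-92.9,0,-37.9,-44.3,0.2,-92.9,0,-37.9,-44.3,0.2,-92.9,0,-37.9,-44.3,0.2,-92.9,0,-37.9,-44.3,0.2,-92.9,0,-37.9,-44.3,0.2,-92.9,0,-37.9,-44.3,0.2,-92.9,0,-37.9,-44.3,0.2,-92.9,0,-37.9,-44.3,0.2,-92.9,0,-37.9,-44.3,0.2,-92.9,0,-37.9,-44.3,0.2,-92.9,0,-37.9,-44.3,0.2,-92.9,0,-37.9,-44.3,0.2,-92.9,0,-37.9,-44.3,0.2,-92.9,0,-37.9,-44.3,0.2,-92.9,0,-37.9,-44.3,0.2,-92.9,0,-37.9,-44.3,0.2,-92.9,0,-37.9,-44.3,0.2,-92.9]'

```text
time_s: 1.65
ee_pos: [0.5115, -0.148, 0.2203]
ee_rot: [0.0, 0.984, 0.178, -0.001]
wrist_force: [0.7, -0.1, -0.6]
gripper_width: 0.0877
```

Run:
```python
from h import *
s=readout.sense(); im=read_camera("wrist"); cv2.imwrite("pics/w1.png",im[:,:,::-1])
for c in blobs(im,(0,40,0),(20,255,110),400)[:3]: print(rect("wrist",c,.014,s),cv2.boundingRect(c))
shift([.5126,-.146,.022],20.7)
```

```text
[ 726.8762 -361.2021  523.3463   86.2318   17.6681] (197, 423, 443, 57)
[ 511.2488 -146.8649   79.4451  100.0349   20.6062] (276, 148, 92, 112)
[ 749.4518 -233.8648   69.2171  248.8142   70.2195] (432, 283, 144, 159)
t 1.7 pos [ 0.5115 -0.1482  0.2204] yaw 20.535018435304597 tilt [-0.0008 -0.0007 -1.    ] jig [-0.1157 -0.3755] F [-0.7291 -0.7844  0.3735] w 0.08771246584896701
shift cm [ 0.2021 -0.1687 19.8414] turn -0.1649815646954096
```

View pics/w1.png

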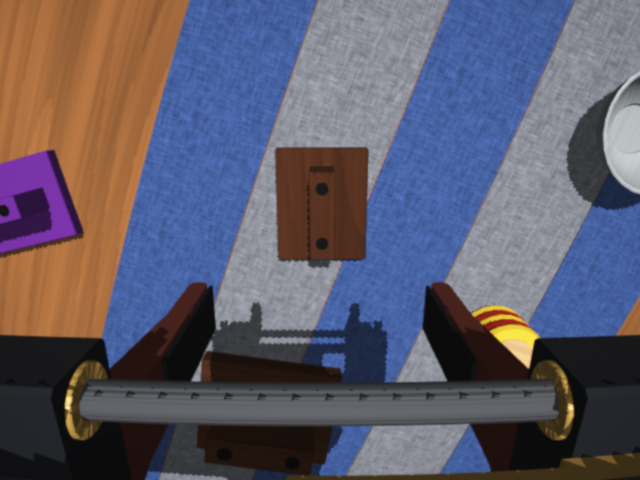

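>>> send_rows --series '[0,0.1,-0.15,4,0,0,0.1,-0.15,8,0,0,0.1,-0.15,12,0,0,0.1,-0.15,15,0,0,0.1,-0.15,17.5,0,0,0.1,-0.15,19,0,0,0.1,-0.15,19.8,0,0,0.1,-0.15,19.8,0,1,0.1,-0.15,19.8,0,1,0.1,-0.15,19.8,0,1,0.1,-0.15,19.8,0,1,0.1,-0.15,19.8,0,1,0.1,-0.15,19.8,0,1,0.1,-0.15,19.8,0,1,0.1,-0.15,19.8,0,1,0.1,-0.15,19.8,0]' --grip_force 25

```text
time_s: 3.03
ee_pos: [0.5128, -0.1446, 0.0228]
ee_rot: [0.0, 0.984, 0.18, 0.0]
wrist_force: [1.3, -0.6, -0.1]
gripper_width: 0.038
```

Run:
```python
from h import *
im=read_camera("top")
for c in blobs(im,(0,40,0),(20,255,110),100,(320,190,400,262))[:1]: print(rect("top",c,.014))
xy=JO+JR@[-.015,-.0085]
shift([xy[0],xy[1],.16],19.3)
```

```text
[ 499.6809 -112.5512   77.4176   28.2122   20.0844]
t 3.0833 pos [ 0.5128 -0.1446  0.0227] yaw 20.70989882252401 tilt [ 0.0001 -0.0001 -1.    ] jig [-0.1132 -0.3726] F [0.1411 0.3017 0.1535] w 0.033823622740473895
shift cm [ 10.7187 -36.1565 -13.7296] turn 1.4098988225240134
```

>>> send_rows --series '[1,0,0,0,0,1,0,0,0,0,1,0,0,0,0,1,0,0,0,0,1,0,0,0,0,1,0,0,-3,0,1,0,0,-6,0,1,0,0,-10,0,1,0,0,-13.7,0,1,0,0,-13.7,0]'

```text
time_s: 3.92
ee_pos: [0.5169, -0.145, 0.1664]
ee_rot: [0.002, 0.984, 0.18, 0.005]
wrist_force: [1.7, 0.8, -1.1]
gripper_width: 0.0196
```

Run:
```python
from h import *
s=readout.sense(); im=read_camera("wrist"); cv2.imwrite("pics/w2.png",im[:,:,::-1])
xy=JO+JR@[-.015,-.0085]
shift([xy[0],xy[1],.16],19.3)
```

```text
t 3.9667 pos [ 0.5153 -0.145   0.1633] yaw 20.69043816955174 tilt [ 0.0072 -0.0022 -1.    ] jig [-0.111  -0.3738] F [-0.697   0.6597 -1.7783] w 0.019880265860627414
shift cm [ 10.4792 -36.2904   0.2255] turn 1.390438169551743
```

View pics/w2.png

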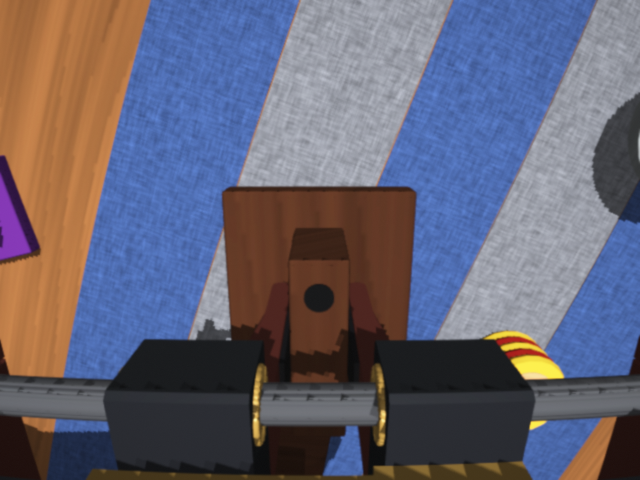

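Run:
```python
from h import *
c=camera_info("wrist"); T=c["T_tool_cam"]
def tc(px,z):
    u=cv2.undistortPoints(np.float64(px).reshape(-1,1,2),c["K"],np.array([c["k1"],0,0,0.])).reshape(-1,2)
    d=np.c_[u[:,0],-u[:,1],-np.ones(len(u))]@T[:3,:3].T
    return (T[:3,3]+d*((z-T[2,3])/d[:,2])[:,None])*1000
# tool z points down: slab top 8 mm below TCP => z=+.008 ; rib top z=-.034
print(tc([[230,189],[411,189]],.008)); print(tc([[290,260],[349,260],[319,297]],-.034))
```

```text
[[-37.6342 -49.1325   8.    ]
 [ 35.9236 -49.1836   8.    ]]
[[-10.7265 -33.2112 -34.    ]
 [  8.174  -33.2256 -34.    ]
 [ -1.4281 -20.3414 -34.    ]]
```

>>> send_rows --series '[1,0.4,-1.5,0.2,0.3,1,1.3,-4.5,0.2,0.7,1,2.3,-8,0.2,1.4,1,3.3,-11.5,0.2,1.4,1,4.3,-15,0.2,1.4,1,5.3,-18.5,0.2,1.4,1,6.3,-22,0.2,1.4,1,7.3,-25.5,0.2,1.4,1,8.3,-29,0.2,1.4,1,9.3,-32.5,0.2,1.4,1,10.1,-35,0.2,1.4,1,10.5,-36.4,0.2,1.4,1,10.5,-36.4,0.2,1.4,1,10.5,-36.4,0.2,1.4,1,10.5,-36.4,0.2,1.4]'

```text
time_s: 5.22
ee_pos: [0.4819, 0.2312, 0.1564]
ee_rot: [0.001, 0.986, 0.167, -0.001]
wrist_force: [-0.2, 0.4, -2.3]
gripper_width: 0.02
```

Run:
```python
from h import *
im=read_camera("side"); cv2.imwrite("pics/s2.png",cv2.resize(im[180:480,120:440],(640,600))[:,:,::-1])
xy=JO+JR@[-.015,-.0068]
shift([xy[0],xy[1],.080],19.3)
```

```text
t 5.2667 pos [0.4822 0.231  0.1567] yaw 19.190148406721836 tilt [-0.0014 -0.0017 -1.    ] jig [-0.018 -0.008] F [-0.4031  0.0584 -2.0445] w 0.02036550361656805
shift cm [ 0.313  -0.1337  7.6701] turn -0.10985159327816518
```

View pics/s2.png

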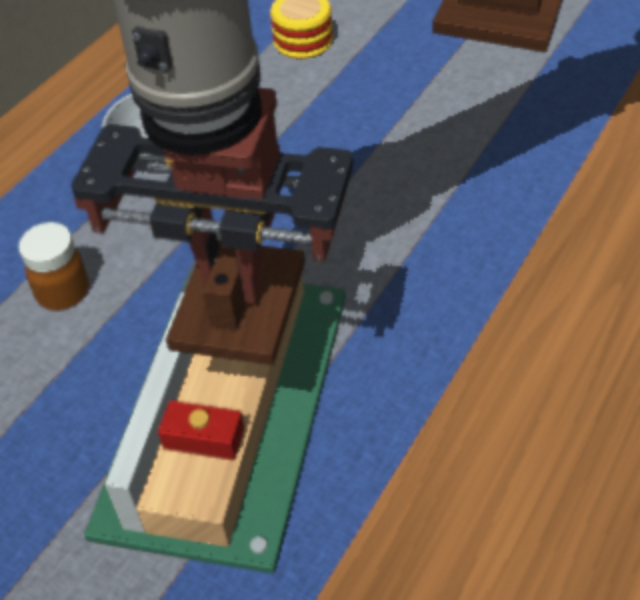

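>>> send_rows --series '[1,0.2,-0.1,2,0,1,0.3,-0.1,4.5,0,1,0.3,-0.1,6.5,0,1,0.3,-0.1,7.4,0,1,0.3,-0.1,7.6,0,1,0.3,-0.1,7.6,0,1,0.3,-0.1,7.6,0]'

```text
time_s: 5.85
ee_pos: [0.4855, 0.2349, 0.0826]
ee_rot: [-0.0, 0.986, 0.167, 0.001]
wrist_force: [0.0, -0.9, -1.4]
gripper_width: 0.0196
```

Run:
```python
from h import *
im=read_camera("side"); cv2.imwrite("pics/s3.png",cv2.resize(im[260:420,180:320],(700,800)[::1])[:600,:,::-1])
xy=JO+JR@[-.015,-.0068]
shift([xy[0],xy[1],.072],19.3)
```

```text
t 5.9 pos [0.4856 0.2352 0.0828] yaw 19.277409570245453 tilt [ 0.0018  0.0008 -1.    ] jig [-0.0134 -0.0052] F [ 0.3715  0.6045 -1.3634] w 0.019588192203421582
shift cm [-0.1638  0.1591  1.0812] turn -0.022590429754558272
```

View pics/s3.png

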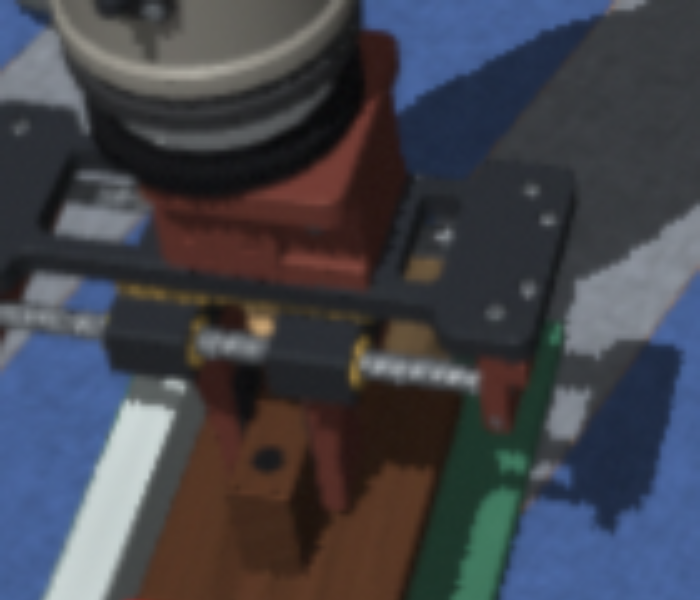

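>>> send_rows --series '[1,-0.1,0.1,0.2,0,1,-0.1,0.1,0.4,0,1,-0.1,0.1,0.6,0,1,-0.1,0.1,0.6,0]'

```text
time_s: 6.23
ee_pos: [0.484, 0.2335, 0.0755]
ee_rot: [0.0, 0.986, 0.168, -0.0]
wrist_force: [-1.5, 0.7, -1.7]
gripper_width: 0.0203
```

>>> send_rows --series '[1,0,0,0.2,0,1,0,0,0.3,0,1,0,0,0.3,0]'

```text
time_s: 6.48
ee_pos: [0.4842, 0.2338, 0.0727]
ee_rot: [0.0, 0.986, 0.168, 0.0]
wrist_force: [0.0, -0.0, -1.0]
gripper_width: 0.0199
```

Run:
```python
from h import *
im=read_camera("top"); cv2.imwrite("pics/t3.png",cv2.resize(im[165:300,80:270],(800,568),interpolation=cv2.INTER_CUBIC)[:,:,::-1])
xy=JO+JR@[-.015,-.0068]
shift([xy[0],xy[1],.072],19.3)
```

```text
t 6.5333 pos [0.4842 0.2338 0.0726] yaw 19.312247427752983 tilt [ 0.0001  0.0001 -1.    ] jig [-0.0152 -0.0061] F [ 0.6986 -0.9313 -2.0847] w 0.019987278373222866
shift cm [0.0194 0.074  0.0627] turn 0.012247427752981821
```

View pics/t3.png

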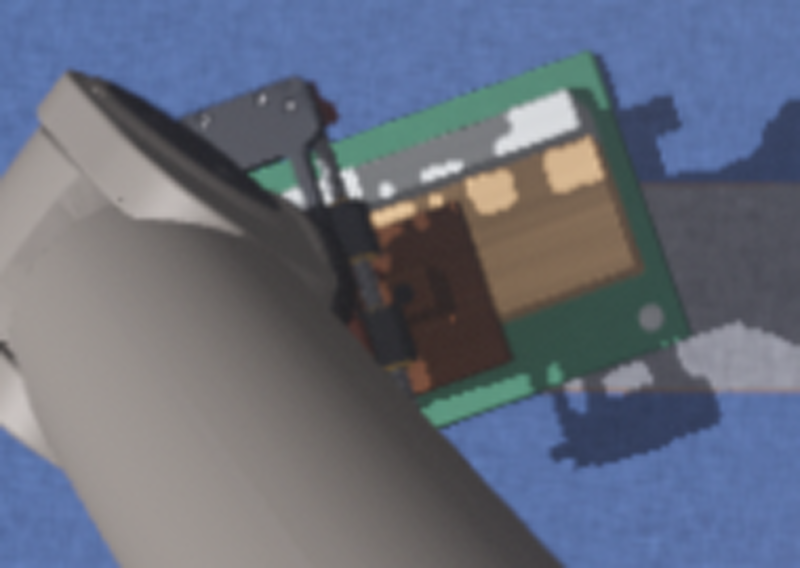

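Run:
```python
from h import *
f=lambda a:(np.array(a)+.5)/4.2105-.5+[80,165]
P=cast("top",f([[462,205],[487,285],[510,357]]),.066)[:,:2]; print("foot end jig",(P-JO)@JR*1000)
P=cast("top",f([[600,138],[643,270]]),.05)[:,:2]; print("ledge end jig",(P-JO)@JR*1000)
im=read_camera("side")
# stop right face bottom/top and foot end
b=blobs(im,(0,150,60),(10,255,255),100,(170,350,260,420))
for c in b[:1]:
    print(cv2.boundingRect(c)); P=cast("side",c,.076)[:,:2]; J=(P-JO)@JR*1000; print("stop jig bounds @.076",J.min(0),J.max(0))
cv2.imwrite("pics/s4.png",cv2.resize(im[320:430,170:290],(720,660),interpolation=cv2.INTER_CUBIC)[:600,:,::-1])
```

```text
foot end jig [[ 19.6727 -59.8838]
 [-19.3879 -58.9574]
 [-54.4119 -58.2619]]
ledge end jig [[  30.1739 -128.9068]
 [ -35.3912 -127.7876]]
(199, 380, 43, 30)
stop jig bounds @.076 [-35.2459  41.9318] [28.0939 85.8389]
```

>>> send_rows --series '[1,0,0,0.1,0,1,0,0,0.2,0,1,0,0,0.2,0]'

```text
time_s: 6.83
ee_pos: [0.4842, 0.2338, 0.0726]
ee_rot: [0.001, 0.986, 0.168, 0.0]
wrist_force: [-6.3, -5.1, 21.1]
gripper_width: 0.0198
```

View pics/s4.png

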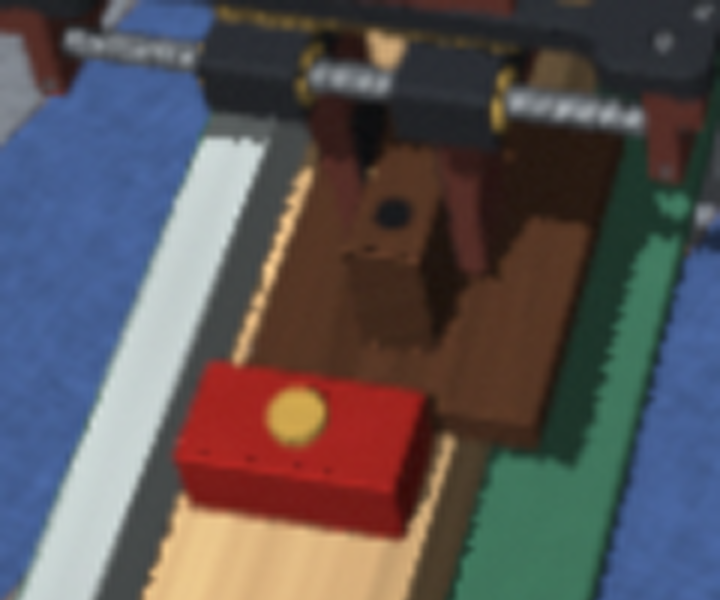

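Run:
```python
from h import *
f=lambda a:(np.array(a)+.5)/6-.5+[170,320]
J=lambda p,z:((cast("side",f(p),z)[:,:2]-JO)@JR*1000)
print("foot end top edge",J([[536,433],[440,418]],.064)); print("stop -y top edge",J([[208,362],[432,394]],.076)); print("stop +y",J([[180,460],[400,492]],.076)); print("rib end top",J([[345,252],[422,262]],.106), "hole",J([[393,213]],.106))
shift([.5,.2,.1])
```

```text
foot end top edge [[-56.9757  43.7929]
 [-31.6849  43.6351]]
stop -y top edge [[ 27.9629  44.9727]
 [-31.1831  44.3452]]
stop +y [[ 25.7508  73.6914]
 [-30.9453  72.9132]]
rib end top [[ -7.0064  26.1329]
 [-26.954   25.7932]] hole [[-15.6033  12.5692]]
t 6.8333 pos [0.4842 0.2338 0.0726] yaw 19.300126749754764 tilt [ 0.0007 -0.0012 -1.    ] jig [-0.0152 -0.0061] F [-6.3434 -5.1282 21.0941] w 0.019814898553519755
shift cm [ 0.3787  3.7138 -2.7368] turn 0
```

>>> send_rows --series '[1,0,0,-0.2,0,1,0,0,-0.2,0,0.62,0,0,-0.2,0,0.62,0,0,-0.2,0,0.62,0,0,-0.2,0,0.62,0,0,-0.2,0,0.62,0,0,-0.2,0,0.62,0,0,-0.4,0,0.62,0,0,-0.4,0,0.62,0,0,-0.4,0,0.62,0,0,-0.4,0,0.62,0,0,-0.4,0]' --grip_force 60

```text
time_s: 7.83
ee_pos: [0.4841, 0.2336, 0.0747]
ee_rot: [0.0, 0.986, 0.168, 0.0]
wrist_force: [-0.4, -0.9, -0.3]
gripper_width: 0.0337
```

Run:
```python
from h import *
im=read_camera("side"); cv2.imwrite("pics/s5.png",cv2.resize(im[320:430,170:290],(720,660),interpolation=cv2.INTER_CUBIC)[:600,:,::-1])
shift([.5,.2,.1],19.3)
```

```text
t 7.8833 pos [0.4841 0.2337 0.0747] yaw 19.307183345560833 tilt [ 0. -0. -1.] jig [-0.0153 -0.0061] F [-1.0704  0.1612  0.5219] w 0.03285536053794415
shift cm [ 0.3865  3.7024 -2.5346] turn 0.007183345560832777
```

View pics/s5.png

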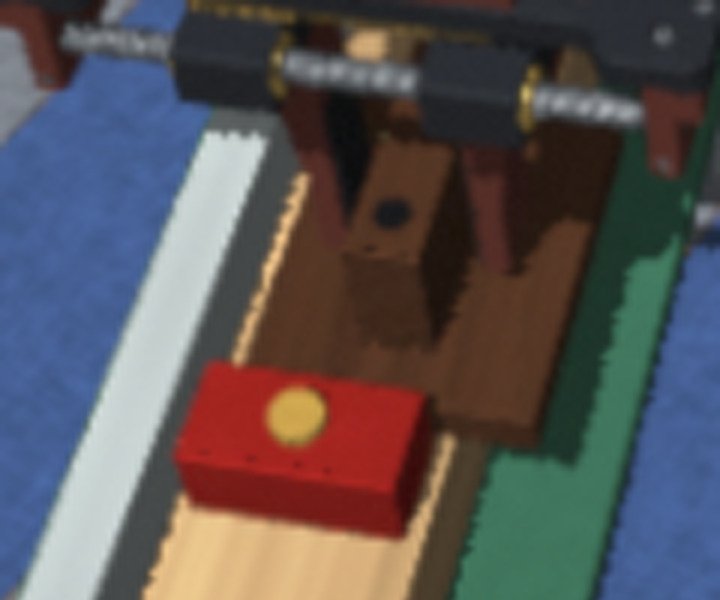

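>>> send_rows --series '[0.7,0,0,0.3,0,0.7,0,0,0.6,0,0.7,0,0,0.6,0,0.7,0.15,0,0.6,0,0.7,0.3,0,0.6,0,0.7,0.45,0,0.6,0,0.7,0.6,0,0.6,0,0.7,0.75,0,0.6,0,0.7,0.9,0,0.6,0,0.7,0.9,0,0.6,0]'

```text
time_s: 8.72
ee_pos: [0.493, 0.2367, 0.0687]
ee_rot: [-0.0, 0.986, 0.168, 0.0]
wrist_force: [0.5, 0.5, -0.6]
gripper_width: 0.0264
```

Run:
```python
from h import *
shift([.5,.2,.1],19.3); s=readout.sense(); print("Fjig",JR.T@s["wrist_force"][:2])
```

```text
t 8.7167 pos [0.493  0.2367 0.0687] yaw 19.298117117742343 tilt [ 0.0004  0.0002 -1.    ] jig [-0.0058 -0.0062] F [ 0.4576  0.51   -0.6181] w 0.02642205034865404
shift cm [-0.5558  3.6974 -3.1336] turn -0.0018828822576608673
Fjig [0.6004 0.3301]
```

>>> send_rows --series '[0.7,0.1,0,0,0,0.7,0.2,0,0,0,0.7,0.2,0,0,0]'

```text
time_s: 8.97
ee_pos: [0.4947, 0.2374, 0.0687]
ee_rot: [-0.0, 0.986, 0.168, 0.0]
wrist_force: [-1.2, -0.4, 0.0]
gripper_width: 0.0266
```

>>> send_rows --series '[0.7,0.1,0,0,0,0.7,0.1,0,0,0]'

```text
time_s: 9.13
ee_pos: [0.4955, 0.2376, 0.0686]
ee_rot: [0.0, 0.986, 0.168, -0.0]
wrist_force: [-0.7, -1.9, 1.4]
gripper_width: 0.0265
```

Run:
```python
from h import *
im=read_camera("side"); cv2.imwrite("pics/s6.png",cv2.resize(im[320:430,170:290],(720,660),interpolation=cv2.INTER_CUBIC)[:600,:,::-1])
shift([.5,.2,.1],19.3); s=readout.sense(); print("Fjig",JR.T@s["wrist_force"][:2])
```

```text
t 9.1833 pos [0.4955 0.2376 0.0686] yaw 19.30622563481381 tilt [-0.     -0.0001 -1.    ] jig [-0.0033 -0.0062] F [-1.3289 -0.1223  1.9822] w 0.02618052618423048
shift cm [-0.8149  3.6984 -3.1349] turn 0.006225634813802117
Fjig [-1.2946  0.3238]
```

>>> send_rows --series '[0.7,0.1,0,0,0,0.7,0.1,0,0,0]'

```text
time_s: 9.35
ee_pos: [0.4956, 0.2375, 0.0686]
ee_rot: [0.001, 0.986, 0.168, -0.001]
wrist_force: [-4.2, -3.3, 4.1]
gripper_width: 0.0262
```

>>> send_rows --series '[0.7,0.1,0,0,0,0.7,0.1,0,0,0]'

```text
time_s: 9.52
ee_pos: [0.4956, 0.2375, 0.0684]
ee_rot: [0.001, 0.986, 0.168, -0.002]
wrist_force: [-7.0, -2.6, 7.5]
gripper_width: 0.0267
```

Run:
```python
from h import *
im=read_camera("side"); cv2.imwrite("pics/s7.png",cv2.resize(im[320:430,170:290],(720,660),interpolation=cv2.INTER_CUBIC)[:600,:,::-1])
shift([.5,.2,.1],19.3); s=readout.sense(); print("Fjig",JR.T@s["wrist_force"][:2])
```

```text
t 9.5667 pos [0.4955 0.2374 0.0684] yaw 19.32289446831065 tilt [-0.0031 -0.0024 -1.    ] jig [-0.0032 -0.0063] F [-7.72   -3.0413  5.8196] w 0.026608735411524243
shift cm [-0.8305  3.6851 -3.1502] turn 0.022894468310653338
Fjig [-8.2913 -0.3188]
```

View pics/s7.png

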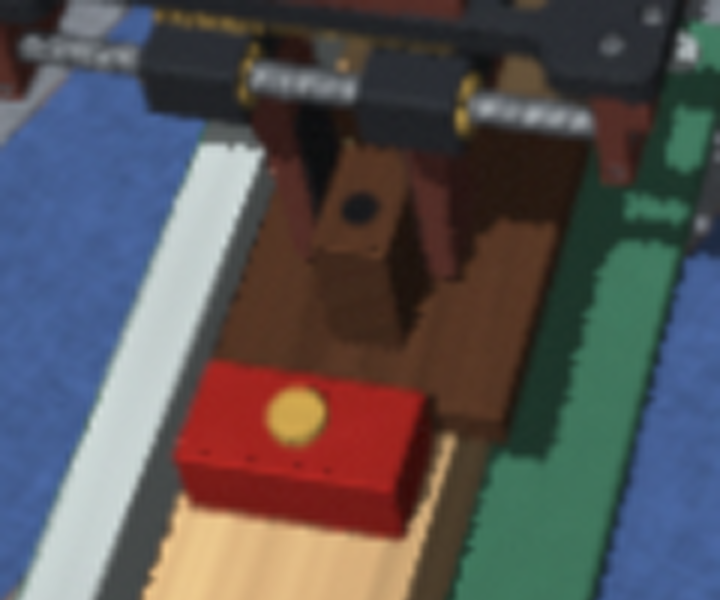

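>>> send_rows --series '[0.7,0,0,0.1,0,0.7,0.02,0,0.2,0,0.7,0.04,0,0.3,0,0.7,0.04,0,0.3,0]'

```text
time_s: 9.9
ee_pos: [0.4955, 0.2375, 0.0652]
ee_rot: [0.001, 0.986, 0.168, -0.002]
wrist_force: [-7.7, -2.8, 5.3]
gripper_width: 0.0263
```

>>> send_rows --series '[0.7,0,0,0.1,0,0.7,0,0,0.1,0]'

```text
time_s: 10.07
ee_pos: [0.4955, 0.2376, 0.0645]
ee_rot: [0.001, 0.986, 0.168, -0.002]
wrist_force: [-8.7, -4.0, 8.7]
gripper_width: 0.0263
```

Run:
```python
from h import *
shift([.5,.2,.1],19.3); s=readout.sense(); print("Fjig",JR.T@s["wrist_force"][:2])
```

```text
t 10.0667 pos [0.4955 0.2376 0.0645] yaw 19.338529739064064 tilt [-0.0035 -0.0028 -1.    ] jig [-0.0032 -0.0062] F [-8.7162 -3.9634  8.6647] w 0.02632959528511894
shift cm [-0.838   3.6968 -3.5432] turn 0.03852973906407442
Fjig [-9.5364 -0.8598]
```

Tips are reaching the slab; press down about 1 mm more.

>>> send_rows --series '[0.7,0,0,0.1,0,0.7,0,0,0.1,0,0.7,0,0,0.1,0]'

```text
time_s: 10.32
ee_pos: [0.4955, 0.2375, 0.0644]
ee_rot: [0.001, 0.986, 0.168, -0.002]
wrist_force: [-11.4, -5.1, 17.7]
gripper_width: 0.0262
```

Run:
```python
from h import *
im=read_camera("side"); cv2.imwrite("pics/s8.png",cv2.resize(im[320:430,170:290],(720,660),interpolation=cv2.INTER_CUBIC)[:600,:,::-1])
shift([.5,.2,.1],19.3); s=readout.sense(); print("Fjig",JR.T@s["wrist_force"][:2], s["ft_torque"])
```

```text
t 10.3667 pos [0.4956 0.2375 0.0644] yaw 19.334625926391887 tilt [-0.0031 -0.0033 -1.    ] jig [-0.0032 -0.0063] F [-12.1458  -5.9851  17.081 ] w 0.026164294101951775
shift cm [-0.837   3.6938 -3.5505] turn 0.034625926391896655
Fjig [-13.4414  -1.6343] [-1.1385  2.2707  0.0759]
```

View pics/s8.png

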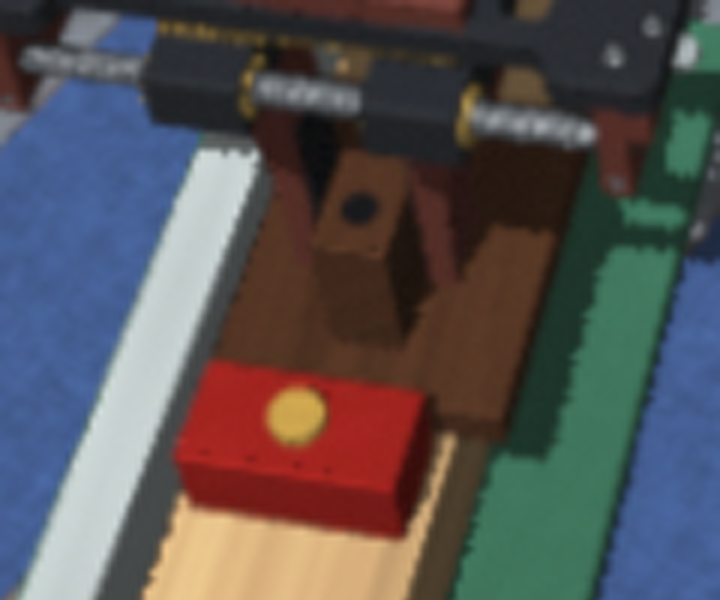

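Run:
```python
from h import *
f=lambda a:(np.array(a)+.5)/6-.5+[170,320]
J=lambda p,z:((cast("side",f(p),z)[:,:2]-JO)@JR*1000)
print("foot end",J([[500,428],[440,418]],.064),"stop",J([[208,362],[432,394]],.076),"hole",J([[360,208]],.106))
s=readout.sense(); print(s["wrist_force"],np.abs(s["qd"]).max())
print(job.job_done())
s=readout.sense(); print(s["time_s"],s["wrist_force"])
```

```text
foot end [[-47.5675  43.9063]
 [-31.6849  43.6351]] stop [[ 27.9629  44.9727]
 [-31.1831  44.3452]] hole [[-6.8708 12.4837]]
[-12.1458  -5.9851  17.081 ] 0.0018262530695942144
the job is handed in; nothing more can be done
None
the job is handed in; nothing more can be done
```

I set the foot on the ledge with its rib along the fence and let go of it for several control rows. I then pushed it to the fence with the partly open fingers astride the rib, pressed down, and handed the job in while still pushing.

**Forces at hand-in:**
- The tool was pushing with about 13 N toward the fence and 17 N down. These are wrist readings; I could not measure the fence and ledge contact forces separately.
- The arm was at rest, with joint speeds under 0.002 rad/s.
- The elapsed time was about 10 s of the 50 s allowed.

**Position checks (side camera):**
- **Against the fence:** the rib hole lies at x = -6.9 mm in the jig frame, where -7 mm is expected with the foot against the fence. In the last picture the foot looks flat and parallel to the fence.
- **Gap to the stop:** my estimates disagree. The slab edge gives about 1 mm, while the rib hole gives about 3 mm. Both are within the 5 mm limit.
- **Bystanders:** the bowl, jar and bangle stack were not touched by any move, but I did not measure them again at the end.

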